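Release the waiting neck block with the two-button lane stop

TASK

A wooden block waits on the small sloping roller lane behind two stop pins. With one fingertip on each of the two round black buttons of the lane's control housing, press both together all the way down and keep them down until the block has rolled by itself to rest against the end stop, then let both buttons come up and move clear. Do not touch or lift the block, do not press the square button, and leave the other things on the bench where they are.

Things in the scene. Friction and masses are not known exactly. Their poses are not given: they have to be found in the camera images.
- lane: fixed roller lane, one rigid level-standing piece with its control housing, 245 mm (x) by 335 mm (y). Origin on the bench under mid-lane; z up, y along the lane uphill, x across it away from the housing. Rollers 100 mm wide slope 10 degrees down to -y, 75 mm above the bench at the origin; rails 104 mm apart inside stand 16 mm above them
- housing_top (a point): centre of the top of the lane's control housing: grey box 90 mm (lane x) by 290 mm (lane y), 80 mm high, on the robot's side of the lane; this point is at lane x = -130, y = 0 mm
- end_stop (a point): middle of the uphill face of the end stop, at roller height: a dark steel bar across the lane's low end, 150 mm down the slope from mid-lane, about 30 mm high
- pins (a point): middle between the tops of the two steel stop pins (6 mm thick, 50 mm apart across the lane, at lane y = 0), which stand 7 mm above the rollers; each sinks and rises with one round button. This point is fixed and does not sink
- cap_left (a point): round black button cap of the housing, 28 mm across, 8 mm thick; the uphill (+y) one of the pair, at lane x = -130, y = +32 mm. This point is the centre of its flat top, 100 mm above the bench when up, 88 mm when fully down; z up. The two caps' centres are 64 mm apart, so the clear gap between them is 36 mm; nothing stands between them
- cap_right (a point): the other round button cap, the same, at lane x = -130, y = -32 mm; this point is the centre of its flat top
- stop_left (a joint): how far the left (uphill) round button is pressed, m: 0 up, 0.012 fully down. A spring returns it: 1.5 N to start, 4 N when fully down (each). Its pin is out of the block's way beyond about 0.008
- stop_right (a joint): the same for the right (downhill) round button
- call (a joint): how far the square button is pressed, m: 0 up, 0.005 fully down; to be left alone
- call_top (a point): centre of the top of the square black button, 20 x 20 mm, 10 mm above the housing, at lane x = -130, y = +110 mm
- block: loose laminated wooden block, 88 (x) by 120 (y) by 40 mm high, about 0.35 kg, on the rollers against the pins, tilted with the lane. Origin: centre of its underside, axes as the lane's. Starts near lane y = +63 mm; with both pins down it rolls by itself in 2 to 6 s to the end stop, where it is at lane y = -89 mm. A pin let up early catches under it
- tape: loose roll of card tape, 48 mm across, 18 mm high, standing on the right end of the control housing; a bystander
- sanding_block: loose cork sanding block 40 x 85 x 30 mm on the bench in front of the housing; a bystander
- strip: loose wooden strip 30 x 300 x 15 mm on the bench beyond the lane; a bystander
- glue: loose white glue bottle, 56 mm across, 150 mm high; a bystander
- tub: loose open white plastic tub, 140 mm across, 120 mm high; a bystander
- driver: loose screwdriver lying on the bench; a bystander
- brush: loose brush lying on the bench; a bystander
Things that resemble listed ones, but are neither listed nor needed, are in the scene too. Leave any green or pink look-alike of the block alone.

How it is judged (in metres and radians):
On the way, in this order (a step that is already met when the one before it is completed fails the run):
1. both round buttons are down together (over 9 mm of 12), with the fingers on each (value of joint each of stop_left, stop_right above 0.009 m and contact force between the fingers and stop_left above 0.5 N and contact force between the fingers and stop_right above 0.5 N), for 0.2 s.
2. the block has come to rest against the end stop with both buttons still down (y of block in the frame of lane between -0.095 and -0.082 m and x of block in the frame of lane between -0.012 and 0.012 m and z of block in the frame of lane between 0.052 and 0.066 m and linear speed of block below 0.02 m/s and value of joint each of stop_left, stop_right above 0.008 m), for 0.1 s.
At the end, for the whole second after the job is handed in: The block lies at rest on the rollers against the end stop (within about 6 mm), both round buttons are up again (within 2 mm) and the square button is up (y of block in the frame of lane between -0.095 and -0.082 m and x of block in the frame of lane between -0.012 and 0.012 m and z of block in the frame of lane between 0.052 and 0.066 m and linear speed of block below 0.02 m/s and value of joint each of stop_left, stop_right, call below 0.002 m); the robot touches nothing.
It fails at once if one round button is pressed down (over 9 mm) while the other is hardly pressed (under 3 mm) ((value of joint stop_left above 0.009 m and value of joint stop_right below 0.003 m) or (value of joint stop_right above 0.009 m and value of joint stop_left below 0.003 m)).
It fails at once if the robot touches the block (contact force between any of the fingers, the arm and block above 0.5 N).
It fails at once if the block is lifted or tipped (z of block in the frame of lane above 0.105 m or angle between block's own z axis and vertical above 0.4 rad).
It fails at once if the square button is pressed (over 3 mm) (value of joint call above 0.003 m).
It fails at once if a bystander is moved by more than 30 mm (distance of any of tape, sanding_block, strip, glue, tub, driver, brush from where it was at the start of the episode above 0.03 m).
It also fails if it takes over 35 s, if anything falls off the work surface, if the arm or the gripper's body presses on something with over 40 N, if the wrist force passes 120 N, or if a joint passes its speed limit or range.

ROBOT

A 6-joint arm with a two-finger parallel gripper is mounted at the origin on the work surface. World frame = base frame: x ahead of the robot, y to its left, z up, the work surface at z = 0. Lengths are in m, angles in degrees, forces in N, time in s.
With the tool pointing down it reaches from about 0.4 to 0.825 m from the base axis. Payload 7 kg.
Tool frame: the origin (TCP) lies at the very end of the fingers, on their centre line; the grasp point (between the pads) lies 19 mm behind it (ctrl.pinch_z is the distance from the TCP to the grasp point, in m); z points along the fingers, x is the direction in which the jaws open and shut, and the axes are right-handed (so a half turn about z gives the same grasp; the last joint's range is limited). The gripper opens to 88 mm and grips with 3 to 60 N. Pads are 19 mm wide; open, the fingers measure 130 mm over their backs; the gripper's body (78 mm by 193 mm) begins 47 mm behind the grasp point.
Start: joints at [89.846, 20.546, 0.682, 0, -70.136, -16.507], TCP at [0.194, 0.647, 0.227] pointing down, gripper open.
Joint ranges: [-176.03, 176.03], [-82.01, 121.73], [-58.28, 71.71], [-173.87, 95.51], [-174.79, -0.11], [-173.66, 173.66]. Speed limits (degrees/s): [136.94, 136.94, 172.46, 180, 180, 180].

INTERFACE

Orientations are given as [roll, pitch, yaw] about the fixed x, y, z axes, in that order (R = Rz(yaw) Ry(pitch) Rx(roll)).
In Python, from plant import ctrl gives the robot as it stands.
- The arm moves only by the tool carry_out, never from a script. Its argument "increments" is a list of rows, each a list of 7 numbers: the turn, a rotation vector about the world's x, y, z in degrees, then the shift along the world's x, y, z in mm, then the closure, from 0 (fully open) to 1 (shut). In form: [[ax, ay, az, dx, dy, dz, grip], ...]. A call has 1 to 20 rows; each row is the pose to reach, as a shift and turn from the pose commanded when the call began; what a row does not reach only later rows make up. A row lasts 1/8 s, in which the tool goes at most 62.5 mm and 10.7 degrees, less where a joint would pass 70% of its speed; a pose out of reach is approached as far as the arm can. A call with a gripper value outside its range is refused whole. The fingers move at their own pace and stop on an object; the grip force is fixed at half the most. Time passes only in rows, so rows that repeat a pose let the fingers close. It gives the time, the measured TCP pose, the force and the opening at its end, in the units of the state.
- ctrl.get_obs(): the state, without advancing time (a new reading comes with each control period).
- ctrl.snapshot(name): name is "scene" or "top" or "wrist"; returns a dict with "pixels" (420x560x3 uint8, blue, green, red), "intrinsics" (3x3 intrinsics, pixels), "dist" ([k1, k2, p1, p2, k3] as OpenCV has them; the pictures are not rectified), "rvec" (rotation vector, rad) and "tvec" (3), from world to camera coordinates, as OpenCV has them; the wrist camera has in their place "hand_eye" (4x4, takes a point from camera to tool coordinates, whose origin is the TCP and whose axes are the tool frame's). Camera axes: x right, y down, z forward; pixel columns grow to the right and rows downward; lengths in m; the calibration is good to about 2 mm. A picture is of the moment at which its call begins: read the wrist's pose just before it. There is no depth.
- ctrl.close_job(): hands the job in, once; it reports no verdict.
Trained networks look in a picture, given as the dict that the camera call returned (one of the last four; its "shot" number tells which), for a name from the list of things; names that differ only in an ending like _2 or _b are one class to them, and where a whole thing is asked for, a point or a joint stands for the part that bears it (a point fixed in the world has none). Each returns a list of dicts, best first, with "confidence" (0 to 1); they miss things now and then, are a little off and sometimes report something else, mostly with a low value. They report only what shows in the picture. A call takes as long as a camera call. They do not tell look-alikes from the thing itself.
- ctrl.search_frame(picture, label): "centre" ([x, y, z] in m, in world coordinates, good to about 4 mm: the middle of the surface that is visible of it).
- ctrl.outline_of(picture, label): "pixels" (420x560 bool, what is visible of it).
The state is a dict: "clock": time; "joint_pos": joint angles; "qvel": joint speeds; "tau": joint torques, N m; "tool_pos": TCP position; "orientation": TCP orientation; "force": force on the tool from outside, world axes, zero at the start; "moment": the same for the moment, N m; "opening": finger opening in m.
Only numpy, scipy, OpenCV 4.12 (cv2) and the standard library are available. Lean on these libraries where they do the work, as an engineer would, in place of code of your own. Each camera call takes 0.05 s, during which the arm holds its last target. There are 200 camera calls.

## Working session

There is one attempt and no reset: what is moved stays moved. The work goes in short steps, Python scripts to look and compute and a tool call to move; the robot and the scene stay as the last step left them, time stands still between calls to the robot, and variables do not carry over. Pictures are saved under pics/ and viewed, about 8 in all and at most 12, crops included, and the job is handed in when it is done.

Besides the shell and the picture viewer there is one more tool, called after "Call:" as name(argument=value, ...) on one line, values as JSON. carry_out: Moves the arm, as the interface text tells. Its arguments: {"type":"object","properties":{"increments":{"type":"array"}},"required":["increments"]}

```bash
mkdir -p pics
python3 - <<'E'
from plant import ctrl
import cv2,numpy as np
o=ctrl.get_obs();print({k:np.round(v,3).tolist() for k,v in o.items()})
for n in("scene","top"):
    p=ctrl.snapshot(n);cv2.imwrite(f"pics/{n}0.png",p["pixels"])
    for l in("cap_left","cap_right","call_top","housing_top","lane","block","tape","end_stop","glue","tub"):
        print(n,l,[(np.round(d["centre"],3).tolist(),round(d["confidence"],2)) for d in ctrl.search_frame(p,l)[:3]])
E
```

```text
{'clock': 0.0, 'joint_pos': [89.846, 20.591, 0.633, -0.02, -70.135, -16.506], 'qvel': [0.043, -0.089, 0.064, -0.011, -0.078, 0.04], 'tau': [0.002, -58.272, 29.304, 6.997, 0.007, -0.0], 'tool_pos': [0.193, 0.646, 0.226], 'orientation': [-179.992, -0.094, -106.667], 'force': [-0.35, 0.219, -1.081], 'moment': [0.001, -0.026, 0.001], 'opening': 0.087}
scene cap_left [([0.5, 0.014, 0.101], 0.44)]
scene cap_right []
scene call_top [([0.523, 0.088, 0.088], 0.48), ([0.448, 0.358, 0.086], 0.2), ([0.748, -0.032, 0.017], 0.19)]
scene housing_top [([0.57, -0.05, 0.081], 0.56), ([0.501, 0.012, 0.098], 0.35)]
scene lane [([0.569, -0.052, 0.081], 0.81), ([0.506, 0.015, 0.097], 0.19)]
scene block [([0.312, 0.203, 0.038], 0.63), ([0.647, 0.016, 0.131], 0.6), ([0.285, -0.203, 0.035], 0.58)]
scene tape [([0.477, -0.128, 0.096], 0.67), ([0.449, 0.358, 0.086], 0.59), ([0.42, 0.051, 0.034], 0.31)]
scene end_stop [([0.571, -0.052, 0.081], 0.9), ([0.604, 0.467, 0.069], 0.43)]
scene glue [([0.446, 0.355, 0.087], 0.57)]
scene tub [([0.6, 0.466, 0.069], 0.61)]
top cap_left [([0.501, 0.014, 0.101], 0.64), ([0.545, -0.044, 0.078], 0.42), ([0.409, -0.444, 0.024], 0.31)]
top cap_right [([0.484, -0.049, 0.102], 0.56)]
top call_top [([0.428, 0.345, 0.099], 0.56), ([0.51, 0.091, 0.088], 0.38)]
top housing_top [([0.544, -0.049, 0.079], 0.63), ([0.511, 0.088, 0.091], 0.43)]
top lane [([0.542, -0.048, 0.08], 0.78), ([0.502, 0.014, 0.105], 0.2)]
top block [([0.278, -0.206, 0.04], 0.8), ([0.676, 0.226, 0.039], 0.73), ([0.632, 0.013, 0.127], 0.6)]
top tape [([0.473, -0.13, 0.099], 0.65)]
top end_stop [([0.545, -0.053, 0.083], 0.95)]
top glue [([0.432, 0.347, 0.098], 0.82), ([0.546, -0.047, 0.078], 0.39)]
top tub [([0.627, 0.477, 0.046], 0.56), ([0.551, -0.048, 0.083], 0.17)]
```

View pics/scene0.png

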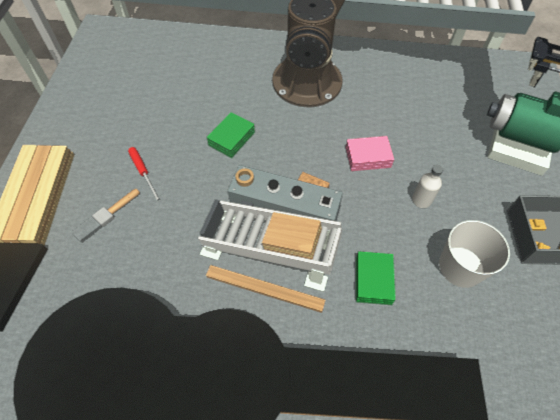

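View pics/top0.png

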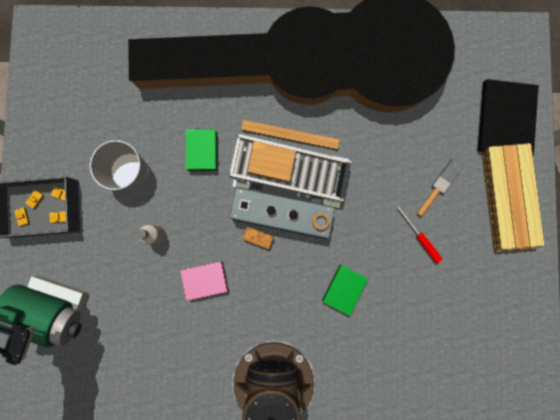

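The top view shows the housing at about (283,214), with the round caps at (271,211) and (293,215). The square button is at (244,204) and the tape at (321,220). I'll move over the caps with the jaws half closed.

Call:
carry_out(increments=[[0,0,0,25,-50,20,0.25],[0,0,0,50,-100,30,0.5],[0,0,0,75,-150,30,0.5],[0,0,0,100,-200,30,0.5],[0,0,0,125,-250,30,0.5],[0,0,0,150,-300,30,0.5],[0,0,0,175,-350,30,0.5],[0,0,0,200,-400,30,0.5],[0,0,0,220,-450,30,0.5],[0,0,0,240,-500,30,0.5],[0,0,0,260,-550,30,0.5],[0,0,0,280,-600,20,0.5],[0,0,0,299,-663,0,0.5],[0,0,0,299,-663,0,0.5],[0,0,0,299,-663,0,0.5],[0,0,0,299,-663,0,0.5]])

```text
clock: 3.1
tool_pos: [0.4927, -0.0153, 0.2271]
orientation: [-179.9, 0.0, -106.6]
force: [-0.3, 0.3, 0.1]
opening: 0.044
```

```bash
cat > h.py <<'E'
from plant import ctrl
import cv2,numpy as np
from scipy.spatial.transform import Rotation as R
def look(name,zs,file):
    o=ctrl.get_obs();p=ctrl.snapshot("wrist");cv2.imwrite(file,p["pixels"])
    print({k:np.round(o[k],3).tolist() for k in("clock","tool_pos","orientation","force","opening")})
    T=np.eye(4);T[:3,:3]=R.from_euler("xyz",o["orientation"],degrees=True).as_matrix();T[:3,3]=o["tool_pos"]
    C=T@p["hand_eye"]
    return o,p,C
def toplane(p,C,uv,z):
    n=cv2.undistortPoints(np.array([[uv]],float),p["intrinsics"],np.array(p["dist"]))[0,0]
    d=C[:3,:3]@[n[0],n[1],1];return C[:3,3]+d*(z-C[2,3])/d[2]
E
python3 - <<'E'
from h import *
o,p,C=look("w",0,"pics/w1.png")
for l,z in(("cap_left",.1),("cap_right",.1),("call_top",.09),("tape",.098),("block",.12)):
    print(l,[(np.round(d["centre"],3).tolist(),round(d["confidence"],2)) for d in ctrl.search_frame(p,l)[:3]])
    for d in ctrl.outline_of(p,l)[:2]:
        m=np.argwhere(d["pixels"]);c=m.mean(0)[::-1]
        print("  mask",c.round(1),len(m),round(d["confidence"],2),toplane(p,C,c,z).round(4))
E
```

```text
{'clock': 3.1, 'tool_pos': [0.493, -0.015, 0.227], 'orientation': [-179.949, 0.039, -106.593], 'force': [-0.318, 0.274, 0.133], 'opening': 0.044}
cap_left [([0.503, 0.012, 0.096], 0.93)]
  mask [247.5 206.9] 558 0.89 [0.5015 0.0144 0.1   ]
  mask [ 63.3 308.9] 103 0.45 [0.4481 0.2542 0.1   ]
cap_right [([0.49, -0.05, 0.098], 0.88), ([0.563, -0.051, 0.082], 0.35)]
  mask [311.5 200.5] 632 0.79 [ 0.4897 -0.0479  0.1   ]
call_top [([0.515, 0.088, 0.09], 0.69)]
  mask [175.3 211.7] 421 0.62 [0.5159 0.0895 0.09  ]
  mask [255.  255.1] 1172 0.61 [0.4462 0.0253 0.09  ]
tape [([0.476, -0.129, 0.099], 0.96), ([0.49, -0.046, 0.099], 0.66)]
  mask [390.2 193.3] 1386 0.59 [ 0.474  -0.1247  0.098 ]
block [([0.638, 0.016, 0.126], 0.82), ([0.318, -0.252, 0.037], 0.68), ([0.679, 0.21, 0.04], 0.6)]
  mask [39.1 97.2] 8839 0.72 [0.6517 0.1544 0.12  ]
  mask [487.1 268.5] 342 0.59 [ 0.3766 -0.1995  0.12  ]
```

View pics/w1.png

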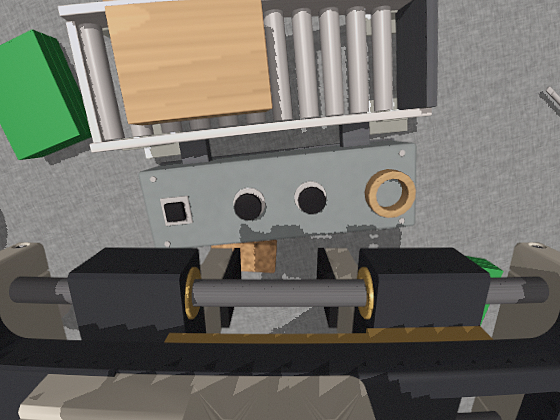

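The wrist picture shows the caps at (248,206) and (312,199), the square button at (175,211) and the tape at (390,193). The row of caps slopes 6° in the image, so I need a turn of about +6° about z. I'll centre on (0.495,-0.018) and go down to z 0.135.

Call:
carry_out(increments=[[0,0,3,2.5,-2,-20,0.5],[0,0,6,2.5,-2,-50,0.5],[0,0,6,2.5,-2,-80,0.5],[0,0,6,2.5,-2,-92,0.5],[0,0,6,2.5,-2,-92,0.5],[0,0,6,2.5,-2,-92,0.5]])

```text
clock: 4.4
tool_pos: [0.4959, -0.0182, 0.1356]
orientation: [-179.9, 0.0, -100.7]
force: [-0.9, 0.8, -0.2]
opening: 0.0437
```

Run:
```python
from h import *
o,p,C=look("w",0,"pics/w2.png")
for l,z in(("cap_left",.1),("cap_right",.1),("call_top",.09)):
    print(l,[(np.round(d["centre"],3).tolist(),round(d["confidence"],2)) for d in ctrl.search_frame(p,l)[:3]])
    for d in ctrl.outline_of(p,l)[:1]:
        m=np.argwhere(d["pixels"]);c=m.mean(0)[::-1]
        print("  mask",c.round(1),len(m),toplane(p,C,c,z).round(4))
# overlay: predicted cap circles
y=np.deg2rad(-10.5);c0=np.array([.4955,-.018]);ux=np.array([np.cos(y),np.sin(y)]);uy=np.array([-np.sin(y),np.cos(y)])
Ci=np.linalg.inv(C);im=p["pixels"].copy()
t=np.linspace(0,2*np.pi,60)
for s in(.032,-.032):
    P=[[*(c0+uy*s+.014*(np.cos(a)*ux+np.sin(a)*uy)),.1] for a in t]
    q=cv2.projectPoints(np.array(P),cv2.Rodrigues(Ci[:3,:3])[0],Ci[:3,3],p["intrinsics"],np.array(p["dist"]))[0]
    cv2.polylines(im,[q.astype(int)],True,(0,0,255),1)
cv2.imwrite("pics/w2o.png",im)
```

```text
{'clock': 4.4, 'tool_pos': [0.496, -0.018, 0.136], 'orientation': [-179.911, 0.032, -100.653], 'force': [-0.877, 0.771, -0.202], 'opening': 0.044}
cap_left [([0.505, 0.012, 0.096], 0.82)]
  mask [231.7 237.4] 1068 [0.5039 0.0135 0.1   ]
cap_right [([0.488, -0.049, 0.1], 0.59)]
  mask [320.9 237.8] 989 [ 0.4923 -0.0472  0.1   ]
call_top [([0.516, 0.088, 0.089], 0.82), ([0.49, -0.051, 0.098], 0.38)]
  mask [130.4 234.7] 775 [0.5163 0.0891 0.09  ]
```

View pics/w2o.png

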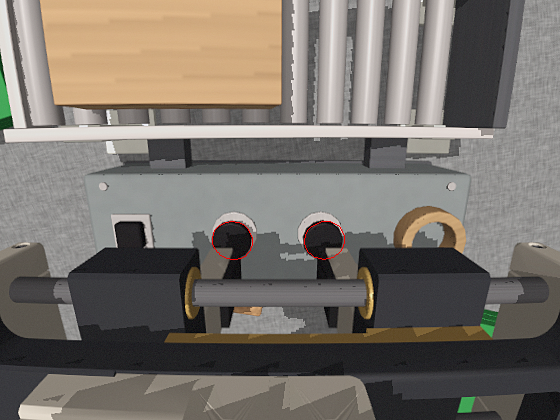

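The predicted cap circles lie on the caps at (232,240) and (323,240), and the jaws line up with them. I'll press now.

Call:
carry_out(increments=[[0,0,0,0,0,-15,0.5],[0,0,0,0,0,-28,0.5],[0,0,0,0,0,-34,0.5],[0,0,0,0,0,-38,0.5],[0,0,0,0,0,-42,0.5],[0,0,0,0,0,-45,0.5],[0,0,0,0,0,-47,0.5],[0,0,0,0,0,-47,0.5],[0,0,0,0,0,-47,0.5]])

```text
clock: 5.88
tool_pos: [0.4945, -0.0186, 0.0882]
orientation: [180.0, -0.0, -100.7]
force: [-6.6, 1.5, 11.8]
opening: 0.0436
```

Run:
```python
from h import *
o,p,C=look("w",0,"pics/w3.png")
print([(np.round(d["centre"],3).tolist(),round(d["confidence"],2)) for d in ctrl.search_frame(p,"block")[:3]])
```

```text
{'clock': 5.875, 'tool_pos': [0.494, -0.019, 0.088], 'orientation': [179.967, -0.028, -100.658], 'force': [-6.65, 1.49, 11.836], 'opening': 0.044}
[([0.604, 0.001, 0.12], 0.92), ([0.296, -0.16, 0.029], 0.56)]
```

View pics/w3.png

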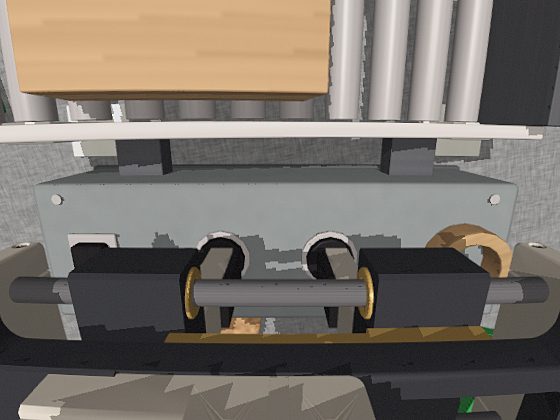

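The fingers are on both caps at (220,262) and (330,262). The force is 12 N, against 8 N for both springs fully down, so the caps are at their stops. The block has started to roll, so I'll hold.

Call:
carry_out(increments=[[0,0,0,0,0,0,0.5],[0,0,0,0,0,0,0.5],[0,0,0,0,0,0,0.5],[0,0,0,0,0,0,0.5],[0,0,0,0,0,0,0.5],[0,0,0,0,0,0,0.5],[0,0,0,0,0,0,0.5],[0,0,0,0,0,0,0.5],[0,0,0,0,0,0,0.5],[0,0,0,0,0,0,0.5],[0,0,0,0,0,0,0.5],[0,0,0,0,0,0,0.5],[0,0,0,0,0,0,0.5],[0,0,0,0,0,0,0.5],[0,0,0,0,0,0,0.5],[0,0,0,0,0,0,0.5],[0,0,0,0,0,0,0.5],[0,0,0,0,0,0,0.5],[0,0,0,0,0,0,0.5],[0,0,0,0,0,0,0.5]])

```text
clock: 8.48
tool_pos: [0.4945, -0.0186, 0.0882]
orientation: [180.0, -0.0, -100.7]
force: [-7.1, 0.8, 11.8]
opening: 0.0436
```

Call:
carry_out(increments=[[0,0,0,0,0,0,0.5],[0,0,0,0,0,0,0.5],[0,0,0,0,0,0,0.5],[0,0,0,0,0,0,0.5],[0,0,0,0,0,0,0.5],[0,0,0,0,0,0,0.5],[0,0,0,0,0,0,0.5],[0,0,0,0,0,0,0.5],[0,0,0,0,0,0,0.5],[0,0,0,0,0,0,0.5],[0,0,0,0,0,0,0.5],[0,0,0,0,0,0,0.5],[0,0,0,0,0,0,0.5],[0,0,0,0,0,0,0.5],[0,0,0,0,0,0,0.5],[0,0,0,0,0,0,0.5]])

```text
clock: 10.48
tool_pos: [0.4945, -0.0186, 0.0882]
orientation: [180.0, -0.0, -100.7]
force: [-7.1, 1.1, 11.9]
opening: 0.0436
```

Run:
```python
from h import *
for i in range(2):
    o,p,C=look("w",0,"pics/w4.png")
    print([(np.round(d["centre"],3).tolist(),round(d["confidence"],2)) for d in ctrl.search_frame(p,"block")[:2]])
p=ctrl.snapshot("top")
print([(np.round(d["centre"],3).tolist(),round(d["confidence"],2)) for d in ctrl.search_frame(p,"block")[:4]])
# expected block top centre at lane y=-.089
y=np.deg2rad(-10.5);ux=np.array([np.cos(y),np.sin(y)]);uy=np.array([-np.sin(y),np.cos(y)])
lo=np.array([.4955,-.018])+.130*ux;print("lane origin",lo,"expected block",lo-(.089+.007)*uy)
```

```text
{'clock': 10.475, 'tool_pos': [0.494, -0.019, 0.088], 'orientation': [179.968, -0.029, -100.658], 'force': [-7.114, 1.12, 11.889], 'opening': 0.044}
[([0.588, -0.11, 0.102], 0.94), ([0.292, -0.162, 0.031], 0.56)]
{'clock': 10.575, 'tool_pos': [0.494, -0.019, 0.088], 'orientation': [179.97, -0.027, -100.655], 'force': [-7.004, 0.11, 12.092], 'opening': 0.044}
[([0.295, -0.162, 0.032], 0.81), ([0.586, -0.108, 0.096], 0.64)]
[([0.611, -0.134, 0.098], 0.91), ([0.278, -0.207, 0.042], 0.86), ([0.676, 0.227, 0.038], 0.81)]
lane origin [ 0.62332314 -0.04169062] expected block [ 0.60582853 -0.13608309]
```

View pics/w4.png

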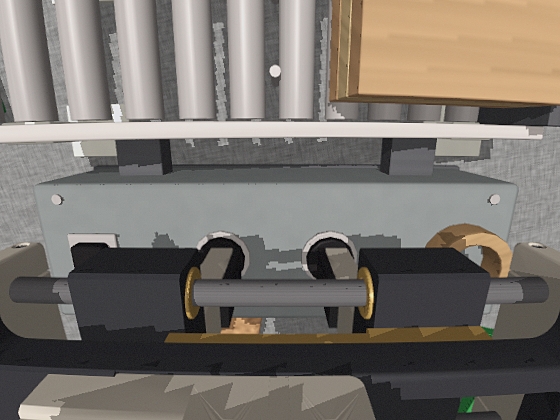

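The block's uphill edge is at (335,100), past the stop pin at (275,71), and it lies over the end stop. The top camera puts it at (0.611,-0.134), close to the expected (0.606,-0.136). I'll lift straight up.

Call:
carry_out(increments=[[0,0,0,0,0,4,0.5],[0,0,0,0,0,8,0.5],[0,0,0,0,0,13,0.5],[0,0,0,0,0,25,0.5],[0,0,0,0,0,60,0.5],[0,0,0,0,0,110,0.5],[0,0,0,-30,0,140,0.5],[0,0,0,-30,0,140,0.5],[0,0,0,-30,0,140,0.5],[0,0,0,-30,0,140,0.5]])

```text
clock: 12.02
tool_pos: [0.4651, -0.0184, 0.2267]
orientation: [179.9, -0.0, -100.7]
force: [0.6, -0.8, 0.6]
opening: 0.0438
```

Run:
```python
from h import *
o,p,C=look("w",0,"pics/w5.png")
for l in("block","cap_left","cap_right","tape"):
    print(l,[(np.round(d["centre"],3).tolist(),round(d["confidence"],2)) for d in ctrl.search_frame(p,l)[:2]])
```

```text
{'clock': 12.025, 'tool_pos': [0.465, -0.018, 0.227], 'orientation': [179.924, -0.04, -100.669], 'force': [0.618, -0.806, 0.598], 'opening': 0.044}
block [([0.597, -0.123, 0.095], 0.87), ([0.671, 0.213, 0.04], 0.76)]
cap_left [([0.502, 0.012, 0.099], 0.91)]
cap_right [([0.489, -0.045, 0.1], 0.82), ([0.515, 0.087, 0.084], 0.68)]
tape [([0.472, -0.125, 0.102], 0.76)]
```

View pics/w5.png

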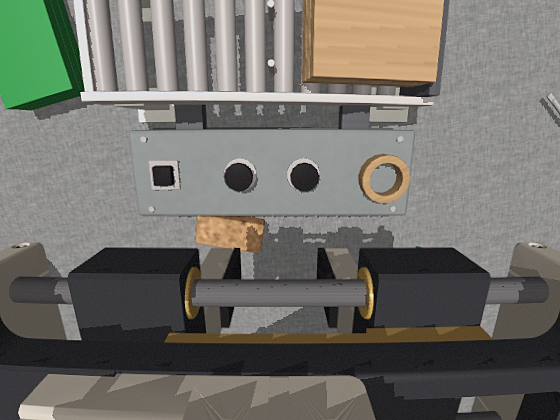

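Both caps are up again at (240,176) and (303,176), and the pins are up at (271,5) and (271,63). The block rests at the low end at (372,40). The tape and sanding block have not been moved, so I'll hand in.

```bash
python3 -c "
from plant import ctrl
print(ctrl.close_job())"
```

```text
the job is handed in; nothing more can be done
None
```

I pressed both round buttons together with one fingertip on each, with the jaws about 44 mm open, and held them down for about 5 s. The block rolled to the end stop by itself, and I then lifted straight up and clear. I handed the job in at about 12 s of the 35 s allowed.

- **Press:** the fingertips were at z 0.088 m, the fully down height. The upward force was about 12 N, a little over the 8 N of the two springs at full travel.
- **Block:** before release, the top camera put it at (0.611, -0.134), about 5 mm from the position I expected at the end stop. After the lift, the wrist network put it at (0.597, -0.123), about 18 mm away from that. The wrist picture cuts off part of the block, and it shows the block against the stop bar and past the raised pins. I therefore took the difference as a bias from the partial view.
- **After release:** the caps measured at z of about 0.10 m, so they are up, and the pins are visible again. The force on the tool was about zero. The tape and sanding block looked unmoved. I did not re-check the other bystanders, but the arm went nowhere near them during the press.

I had no direct reading of the button joints, so their travel is inferred from height and force.

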